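# Unhook the parts basket and stand it on the counting scale

## Task

Take the empty parts basket off its deep hook and stand it upright in the middle of the counting scale's steel platform to be tared. Raise it gently against the sprung keeper above the hook only until the bail clears the upturned tip, then draw it straight out, away from the post. Keep the basket level throughout, never press or pull hard on the rack, set the basket down gently, and leave the other things on the bench where they are.

Things in the scene. Friction and masses are not known exactly. Their poses are not given: they have to be found in the camera images.
- basket: empty grey plastic parts basket, 140 (x) x 100 (y) mm, walls 50 mm high (front wall 38), 0.14 to 0.28 kg. Origin: centre of its underside, z up. A steel bail stands up at its back (+x), an upright grip tab in its middle. It hangs by the bail with its back wall against the post
- grip (a point): point to grip on the tab: tab centre, at basket x = -20, y = 0, 88 mm above the underside. The tab is 44 mm (x) x 14 mm (y) and reaches 100 mm above the underside. Close the fingers along the basket's y; a firm grip (100 N) is safe and keeps the basket from pitching
- bail (a point): middle of the bail's bar, on its centre line: basket x = +56 mm, 145 mm above the underside. The bail is an inverted U of 8 mm round steel bar, 96 mm wide; the bar runs along the basket's y
- rack: aluminium post fixed on the bench, 40 mm wide, 322 mm high, with a half-round front (24 mm wide) and the deep hook on it. Origin: on the bench at the foremost line of that front; -x is the way the hook points and the way out. More than 12 N between basket and rack is too much
- saddle (a point): where the bail's bar rests: top of two short prongs (181 mm above the bench) that stick out 22 mm from the post's front; the point is 14 mm in front of it. The prongs are rubber-mounted and sink about 1 mm under the basket (2 N per mm, at most 4 mm)
- tip_lowest (a point): the hook's upturned tip, an upright steel blade 10 mm wide and 4 mm thick, between rack x = -19 and -23 mm in front of the bar. It is height-adjustable: its top edge is 24 to 60 mm above the saddle, different each time and not reported: feel for it. This point is the middle of the top edge at its lowest setting
- keeper_lowest (a point): sprung keeper plate above the tip, 30 mm wide, rack x = -3 to -30 mm; this point: middle of its underside at the lowest setting. It rides with the tip, resting 4 mm above the tip's top edge, so the lifted 8 mm bar touches it 4 mm before clearing the tip. It yields upward with 2.7 N at first touch, 0.4 N more per mm, and stops hard after 8 mm
- scale: white counting scale, fixed, base 300 x 230 mm and 43 mm high, with a 210 x 210 mm steel platform. Origin: on the bench below the platform's centre; the display lies on the -x side
- platform (a point): centre of the platform's top, 55 mm above the bench; stand the basket with its underside here, any yaw. The platform gives a little: 2.5 N per mm, about 1 mm under the basket, at most 6 mm
- spool: empty black spool, 70 mm across, 50 mm high, standing; leave alone. Origin: centre of its underside
- jar: small white jar, 60 mm across, 80 mm high; leave alone. Origin: centre of its underside
- connector: black connector housing, about 65 x 28 x 27 mm; leave alone. Origin: its underside

How it is judged:
By the outcome, as a careful person would: the job done as asked, in the order asked, and still so for the second after the job is handed in, with the robot touching nothing.
It also fails if it takes over 48 s, if anything falls off the work surface, if the arm or the gripper's body presses on something with over 40 N, if the wrist force passes 120 N, or if a joint passes its speed limit or range.

## Robot

A 7-joint arm with a two-finger parallel gripper is mounted at the origin on the work surface. World frame = base frame: x ahead of the robot, y to its left, z up, the work surface at z = 0. Lengths are in m, angles in degrees, forces in N, time in s.
With the tool pointing down it reaches from about 0.4 to 0.9 m from the base axis. Payload 5.5 kg.
Tool frame: the origin (TCP) lies midway between the tips of the shut fingers; the grasp point (between the pads) lies 19 mm behind it (grip_depth is the distance from the TCP to the grasp point, in m); z points along the fingers, y is the line along which they close (so a half turn about z gives the same grasp; the last joint's range is limited). The gripper opens to 85 mm and grips with 20 to 120 N. Pads are 22 mm wide; open, the fingers measure 114 mm over their backs; the gripper's body (76 mm by 85 mm) begins 54 mm behind the grasp point. The pads swing forward as they close: fully open they stand 13 mm farther back than shut.
Start: joints at [-50.81, 28.699, -24.465, 88.831, 12.651, 65.22, -12.049], TCP at [0.265, 0.593, 0.231] pointing down, gripper open.
Joint ranges: [-164.97, 164.97], [-17.58, 116.51], [-87.97, 89.64], [11.32, 138.91], [-80.73, 260.73], [10.89, 115.49], [-147.41, 147.41]. Speed limits (degrees/s): [147.25, 147.25, 180, 180, 180, 180, 180].

## Interface

Orientations are given as [roll, pitch, yaw] about the fixed x, y, z axes, in that order (R = Rz(yaw) Ry(pitch) Rx(roll)).
In Python, from plant import get_obs, get_image, camera_model, hand_in, grip_depth gives the robot as it stands.
- The arm moves only by the shell command python3 -m crank 'ROWS'. ROWS is JSON, a list of rows, each a list of 3 entries, a list of its own where there are three numbers: the shift along the tool's x, y, z as a fraction of full scale, then the turn about the tool's z as a fraction of full scale, then the opening, from -1 (shut) to 1 (fully open). In form: [[[x, y, z], twist, grip], ...]. A call has 1 to 5 rows; each row shifts and turns the commanded pose from where the row before left it, along the tool's axes as they then stand; what a row does not reach is not made up. Full scale, the value 1, is 40 mm for a shift and 4 degrees for a turn. A row lasts 1/12 s, in which the tool goes at most 41.7 mm and 7.16 degrees, less where a joint would pass 70% of its speed; a pose out of reach is approached as far as the arm can. A call with a number of a shift or a turn outside -1 to 1 is refused whole. A call with a gripper value outside its range is refused whole. The fingers move at their own pace and stop on an object; the grip force is fixed at half the most. Time passes only in rows, so rows that do not move let the fingers close. It gives the time, the measured TCP pose, the force, the opening and the grip force at its end, in the units of the state.
- get_obs(): the state, without advancing time (a new reading comes with each control period).
- get_image(name): name is "scene" or "top" or "wrist"; returns the picture (400x640x3 uint8, blue, green, red); there is no depth.
- camera_model(name): a dict with "intrinsics" (3x3 intrinsics, pixels), "k1" (the pictures are not rectified: a ray, as slopes to the right and down, at radius r is drawn at 1 + k1 r^2 times it, then the intrinsics apply), "R" (3x3) and "t" (3): a world point X has camera coordinates R X + t. Camera axes: x right, y down, z forward; pixel columns grow to the right and rows downward; lengths in m; the calibration is good to about 2 mm. A picture is of the moment at which its call begins: read the wrist's pose just before it. camera_model takes no time and is no camera call; for the wrist camera it gives the pose at the moment of the call.
- hand_in(): hands the job in; it is judged then, once.
The state is a dict: "clock": time; "q": joint angles; "dq": joint speeds; "effort": joint torques, N m; "eef_pos": TCP position; "tcp_rot": TCP orientation; "contact_force": force on the tool from outside, world axes, zero at the start; "torque": the same for the moment, N m; "grip_width": opening from 0.0 (shut) to 1.0 (fully open); "finger_force": force on a finger pad.
Only numpy, scipy, OpenCV 4.12 (cv2) and the standard library are available. Lean on these libraries where they do the work, as an engineer would, in place of code of your own. Each camera call takes 0.05 s, during which the arm holds its last target. There are 200 camera calls.

## Working session

There is one attempt and no reset: what is moved stays moved. The work goes in short steps, Python scripts to look and compute and a shell command to move; the robot and the scene stay as the last step left them, time stands still between calls to the robot, and variables do not carry over. Pictures are saved under pics/ and viewed, at most 10 in all, crops included, and the job is handed in when it is done.

```bash
mkdir -p pics; cat > h.py <<'E'
import numpy as np, cv2
from plant import get_obs,get_image,camera_model,grip_depth
from scipy.spatial.transform import Rotation as Ro
def ray(m,u,v):
    K=np.array(m["intrinsics"]);d=np.array([(u-K[0,2])/K[0,0],(v-K[1,2])/K[1,1]]);s=d.copy()
    for _ in range(20): s=d/(1+m["k1"]*(s@s))
    R=np.array(m["R"]);t=np.array(m["t"])
    return -R.T@t, R.T@np.array([s[0],s[1],1])
def onz(m,u,v,z):
    c,d=ray(m,u,v);return c+d*(z-c[2])/d[2]
def proj(m,X):
    K=np.array(m["intrinsics"]);p=np.array(m["R"])@np.array(X)+np.array(m["t"]);s=p[:2]/p[2];s=s*(1+m["k1"]*(s@s))
    return K[:2,:2]@s+K[:2,2]
def tri(obs):
    A=np.zeros((3,3));b=np.zeros(3)
    for m,u,v in obs:
        c,d=ray(m,u,v);d=d/np.linalg.norm(d);P=np.eye(3)-np.outer(d,d);A+=P;b+=P@c
    return np.linalg.solve(A,b)
E
python3 - <<'E'
from h import *
o=get_obs();print(o,grip_depth)
for n in("scene","top"):
    cv2.imwrite(f"pics/{n}0.png",get_image(n))
    m=camera_model(n);c,d=ray(m,320,200);print(n,c,d)
E
```

```text
{'clock': 0.0, 'q': array([-50.80803845,  28.75507483, -24.45306661,  88.89267608,
        12.65039941,  65.21883772, -12.04892459]), 'dq': array([-0.05963843,  0.0739965 ,  0.02170122,  0.03672619, -0.03554046,
        0.03634464, -0.00789615]), 'effort': array([ 9.97317693e-04, -5.69532931e+01, -5.81603363e+00, -2.80923772e+01,
        1.04036409e-02,  1.22925971e-02,  1.07151271e-05]), 'eef_pos': array([0.26528749, 0.59262949, 0.23023631]), 'tcp_rot': array([-1.79886859e+02, -4.52568710e-03,  1.55891582e+02]), 'contact_force': array([ 0.73528952, -0.34084226, -0.18517849]), 'torque': array([-0.02308517,  0.04296794, -0.00157944]), 'finger_force': 0.0, 'grip_width': 1.0002861455343515} 0.0187
scene [ 1.53673955 -0.37584215  0.89055469] [-0.74272402  0.24644527 -0.62266125]
top [ 0.35917658 -0.07577365  1.67239903] [ 0.17221345 -0.00615611 -0.98518687]
```

View pics/scene0.png

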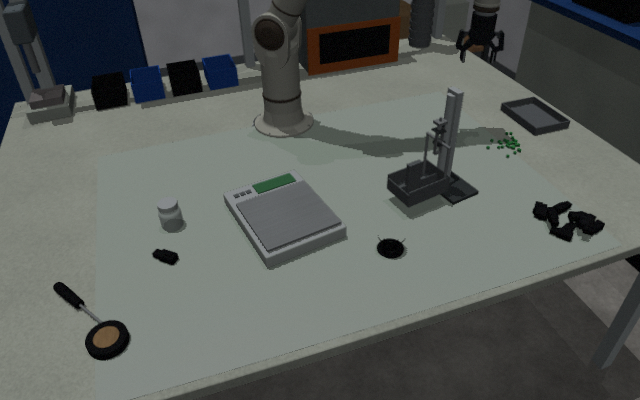

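View pics/top0.png

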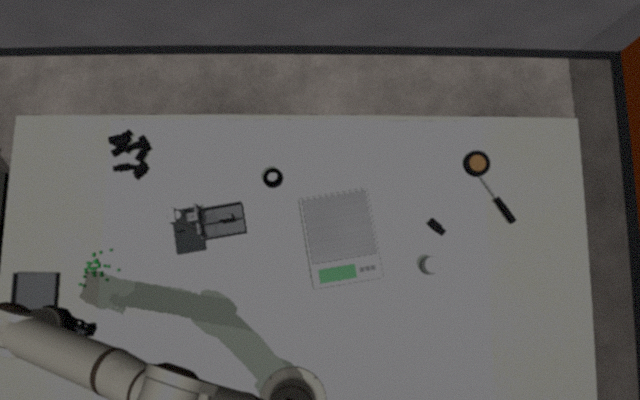

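The scene view shows the scale at about (285,215), and the rack post at (453,90–185) with the basket hanging at (420,180). The top view shows the platform at (340,228), the basket at (222,220) and the rack at (188,230). I'll zoom in on both.

```bash
python3 - <<'E'
from h import *
a=cv2.imread("pics/scene0.png")[82:212,380:485];b=cv2.imread("pics/top0.png")[190:265,160:260]
a=cv2.resize(a,None,fx=4,fy=4,interpolation=2);b=cv2.resize(b,None,fx=3.7,fy=3.7,interpolation=2)
c=np.zeros((600,800,3),np.uint8);c[:520,:420]=a;c[:b.shape[0],425:425+b.shape[1]]=b
d=cv2.resize(cv2.imread("pics/top0.png")[180:295,290:395],None,fx=2.7,fy=2.7)[:315]
c[285:285+d.shape[0],425:425+d.shape[1]]=d
cv2.imwrite("pics/z0.png",np.clip(c*1.5,0,255).astype(np.uint8))
E
```

```text
(no output)
```

View pics/z0.png

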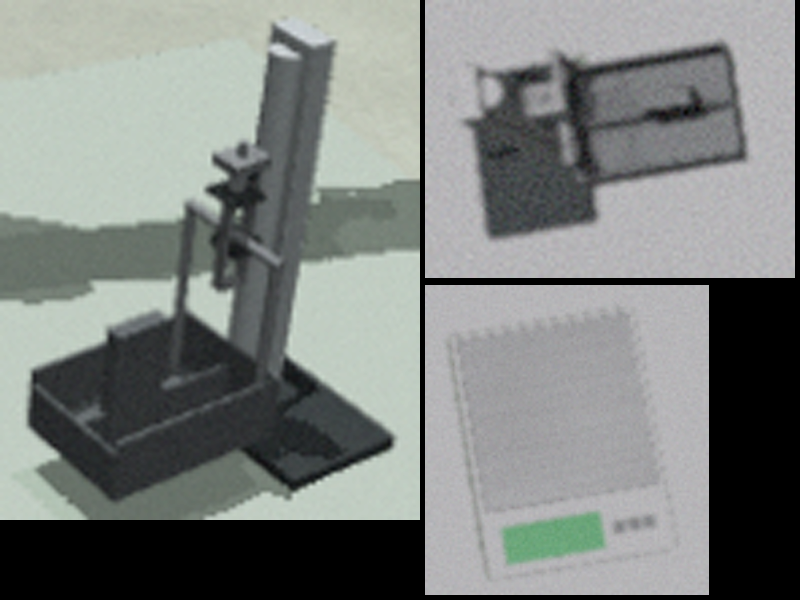

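The crops show the basket's front facing world -y, with the bail over the prongs and the keeper above the tip. The useful corners are bail (190,201)/(283,261), front rim (33,375)/(118,448), and platform crop corners (455,338), (630,312), (662,485) and (487,512). I'll fit the poses from these.

```bash
python3 - <<'E'
from h import *
from scipy.optimize import least_squares
S=camera_model("scene");T=camera_model("top")
sc=lambda u,v:(S,380+u/4-.4,82+v/4-.4)
tp=lambda u,v:(T,160+(u-425)/3.7-.4,190+v/3.7-.4)
P=[((56,48,148),sc(190,203)),((56,-48,148),sc(282,262)),((-70,50,38),sc(33,375)),((-70,-50,38),sc(118,448)),((70,-50,50),sc(283,378)),((-70,-50,0),sc(117,500)),((-20,0,100),sc(133,325)),
((-70,50,38),tp(728,42)),((-70,-50,38),tp(745,157)),((-20,0,100),tp(680,108))]
def f(p):
    c,s=np.cos(p[3]),np.sin(p[3]);r=[]
    for X,(m,u,v) in P:
        X=np.array(X)/1e3;r+=list(proj(m,[p[0]+c*X[0]-s*X[1],p[1]+s*X[0]+c*X[1],p[2]+X[2]])-[u,v])
    return np.array(r)
x0=onz(T,222,220,.05)
q=least_squares(f,[x0[0],x0[1],.04,np.pi/2],loss='soft_l1')
p=q.x;print("basket",p[:3],np.degrees(p[3]));print(f(p).reshape(-1,2).round(1))
c,s=np.cos(p[3]),np.sin(p[3])
g=lambda x,y,z:np.array([p[0]+c*x-s*y,p[1]+s*x+c*y,p[2]+z])
print("grip",g(-.02,0,.088),"bail",g(.056,0,.145))
C=[onz(T,290+(u-425)/2.7-.3,180+(v-285)/2.7-.3,.055) for u,v in((455,338),(630,312),(662,485),(487,512))]
print("plat",np.mean(C,0),[np.linalg.norm(C[i]-C[i-1]).round(3) for i in range(4)]);d=C[0]-C[3];print(np.degrees(np.arctan2(d[1],d[0])))
E
```

```text
basket [0.56577487 0.23748395 0.03441523] 99.41415325767191
[[  0.3  -1. ]
 [  0.1   0.3]
 [ -0.6   1.1]
 [ -0.4   1.7]
 [ -0.7   0.1]
 [ -1.4  -0.3]
 [  1.6  -1.1]
 [  1.5  32.9]
 [ -7.4 -28.6]
 [ -6.7  -0.3]]
grip [0.56904627 0.21775331 0.12241523] bail [0.55661497 0.29272973 0.17941523]
plat [ 0.55553647 -0.14823937  0.055     ] [np.float64(0.213), np.float64(0.215), np.float64(0.213), np.float64(0.211)]
10.742345039970232
```

```bash
python3 - <<'E'
from h import *
from scipy.optimize import least_squares
S=camera_model("scene");T=camera_model("top")
sc=lambda u,v:(S,380+u/4-.4,82+v/4-.4)
tp=lambda u,v:(T,160+(u-425)/3.7-.4,190+v/3.7-.4)
P=[((56,48,148),sc(190,203)),((56,-48,148),sc(282,262)),((-70,50,38),sc(33,375)),((-70,-50,38),sc(118,448)),((70,-50,50),sc(283,378)),((-70,-50,0),sc(117,500)),((-20,0,100),sc(133,325)),
((-70,-50,38),tp(728,42)),((-70,50,38),tp(745,157)),((-20,0,100),tp(680,108))]
def f(p):
    c,s=np.cos(p[3]),np.sin(p[3]);r=[]
    for X,(m,u,v) in P:
        X=np.array(X)/1e3;r+=list(proj(m,[p[0]+c*X[0]-s*X[1],p[1]+s*X[0]+c*X[1],p[2]+X[2]])-[u,v])
    return np.array(r)
q=least_squares(f,[.57,.24,.04,np.pi/2],loss='soft_l1')
p=q.x;print("basket",p[:3],np.degrees(p[3]));print(f(p).reshape(-1,2).round(1).tolist())
c,s=np.cos(p[3]),np.sin(p[3])
g=lambda x,y,z:np.array([p[0]+c*x-s*y,p[1]+s*x+c*y,p[2]+z])
print("grip",g(-.02,0,.088),"bail",g(.056,0,.145))
E
```

```text
basket [0.57195815 0.23228373 0.03966306] 99.71190885737442
[[-0.2, -1.3], [-0.1, 0.1], [-1.2, 1.3], [-0.7, 2.0], [-0.9, 0.1], [-1.7, 0.0], [1.2, -1.1], [-1.4, 0.3], [-1.6, -0.4], [-5.2, -2.6]]
grip [0.57533204 0.21257036 0.12766306] bail [0.56251127 0.28748116 0.18466306]
```

```bash
python3 -m crank '[[[-0.63,-0.76,0],0,1],[[-0.63,-0.76,0],0,1],[[-0.63,-0.76,0],0,1],[[-0.63,-0.76,0],0,1],[[-0.63,-0.76,0],0,1]]' >/dev/null; python3 -m crank '[[[-0.63,-0.76,0],0,1],[[-0.63,-0.76,0],0,1],[[-0.63,-0.76,0],0,1],[[-0.63,-0.76,0],0,1],[[0,0,0],1,1]]'; python3 -m crank '[[[0,0,0],1,1],[[0,0,0],1,1],[[0,0,0],1,1],[[0,0,0],1,1],[[0,0,0],1,1]]' >/dev/null;  python3 -m crank '[[[0,0,0],1,1],[[0,0,0],1,1],[[0,0,0],1,1],[[0,0,0],1,1],[[0,0,0],1,1]]' >/dev/null;  python3 -m crank '[[[0,0,0],1,1],[[0,0,0],1,1],[[0,0,0],1,1],[[0,0,0],0,1]]'
cat > go.py <<'E'
import sys;from h import *
# print tool-frame shift (units of 40 mm) and twist (units of 4 deg) to reach a TCP target x y z yaw
o=get_obs();t=np.array(list(map(float,sys.argv[1:4])));R=Ro.from_euler('xyz',o['tcp_rot'],degrees=True)
print(o['eef_pos'].round(4),o['tcp_rot'].round(2),o['contact_force'].round(2),round(o['clock'],2))
print("shift",(R.inv().apply(t-o['eef_pos'])/.04).round(3),"twist",round(-(float(sys.argv[4])-o['tcp_rot'][2])/4,2))
E
python3 go.py .575 .213 .231 99.7
```

```text
clock: 0.93
eef_pos: [0.3626, 0.2425, 0.2306]
tcp_rot: [-179.7, 0.1, 151.4]
contact_force: [-0.3, -0.4, -0.3]
grip_width: 0.998
finger_force: 0.0
clock: 2.1
eef_pos: [0.3605, 0.2507, 0.231]
tcp_rot: [-180.0, 0.0, 99.8]
contact_force: [0.1, 0.2, 0.2]
grip_width: 1.002
finger_force: 0.0
[0.3605 0.2507 0.231 ] [-1.7996e+02  2.0000e-02  9.9750e+01] [0.11 0.17 0.25] 2.1
shift [-1.838e+00  5.126e+00 -3.000e-03] twist 0.01
```

```bash
python3 -m crank '[[[-0.3,0.85,0],0,1],[[-0.3,0.85,0],0,1],[[-0.3,0.85,0],0,1],[[-0.3,0.85,0],0,1],[[-0.3,0.85,0],0,1]]' >/dev/null; python3 -m crank '[[[-0.33,0.87,0],0,1],[[0,0,0],0,1],[[0,0,0],0,1]]'
python3 - <<'E'
from h import *
print(get_obs()['eef_pos'],get_obs()['tcp_rot']);m=camera_model("wrist")
a=get_image("wrist");cv2.imwrite("pics/w0.png",np.clip(a*1.5,0,255).astype(np.uint8))
np.savez("w0.npz",**{k:np.array(v) for k,v in m.items()})
print(ray(m,320,200))
E
```

```text
clock: 2.77
eef_pos: [0.5763, 0.2124, 0.2299]
tcp_rot: [-179.9, 0.0, 99.8]
contact_force: [-0.2, 0.4, -0.8]
grip_width: 1.002
finger_force: 0.0
[0.57634415 0.2123925  0.22990223] [-1.79904788e+02  3.53265402e-02  9.98131769e+01]
(array([0.56264582, 0.29361434, 0.37319315]), array([ 0.04871909, -0.33918358, -0.93982948]))
```

View pics/w0.png

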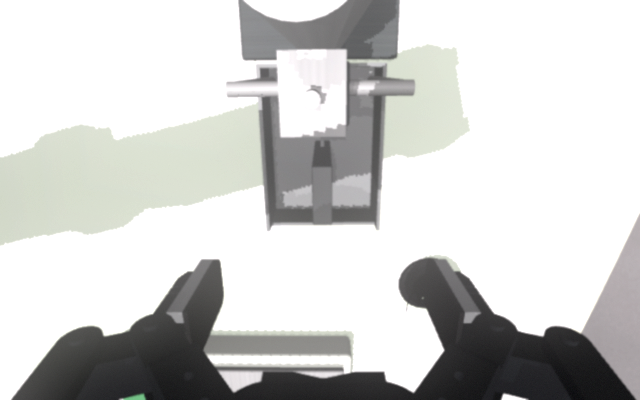

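The wrist view shows the tab's top face from (322,168) to (322,222), the bail ends at (228,88) and (413,88), and the front rim at y≈226.

```bash
python3 - <<'E'
from h import *
m=dict(np.load("w0.npz"))
for z in(.139,):
  a,b=onz(m,322.5,168,z),onz(m,322,222,z);print(a,b,(a+b)/2,np.linalg.norm(a-b))
a,b=onz(m,228,88,.185),onz(m,413,88,.185);print(a,b,np.linalg.norm(a-b),(a+b)/2,np.degrees(np.arctan2(*(b-a)[1::-1])))
a,b=onz(m,269,226,.077),onz(m,379,226,.077);print(a,b,np.linalg.norm(a-b),(a+b)/2,np.degrees(np.arctan2(*(b-a)[1::-1])))
print(get_obs()['q'])
E
```

```text
[0.57254596 0.23230403 0.139     ] [0.57904142 0.19274901 0.139     ] [0.57579369 0.21252652 0.139     ] 0.04008479465412524
[0.51551009 0.27788206 0.185     ] [0.60909989 0.29415662 0.185     ] 0.09499426825313767 [0.56230499 0.28601934 0.185     ] 9.864660091548327
[0.5363362 0.1537637 0.077    ] [0.63537072 0.17106096 0.077     ] 0.1005337322415532 [0.58585346 0.16241233 0.077     ] 9.907281931976527
[-16.14983905  23.41227644  -8.81989947  94.82626534   3.90897329
  62.18514323 -16.1693215 ]
```

```bash
python3 -m crank '[[[0,-0.02,0.6],0,1],[[0,0,0.6],0,1],[[0,0,0.3],0,1],[[0,0,0],0,1]]'
python3 - <<'E'
from h import *
a=get_image("scene")[20:220,350:550]
cv2.imwrite("pics/s1.png",np.clip(cv2.resize(a,None,fx=3,fy=3,interpolation=2)*1.5,0,255).astype(np.uint8))
E
python3 go.py .5756 .2125 .108 99.9
```

```text
clock: 3.15
eef_pos: [0.5707, 0.2138, 0.1683]
tcp_rot: [-179.6, 0.0, 100.0]
contact_force: [-1.4, -0.6, -0.7]
grip_width: 1.002
finger_force: 0.0
[0.5721 0.2141 0.1702] [-1.7979e+02  2.0000e-02  1.0001e+02] [ 0.47 -0.09  1.44] 3.2
shift [-0.055  0.084  1.554] twist 0.03
```

View pics/s1.png

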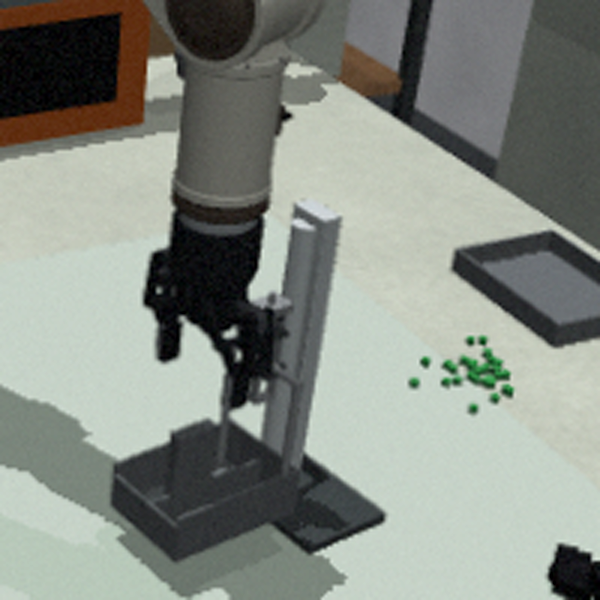

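No camera body sticks out towards the post, and the open fingers stand above the tab at crop (190,440). Going down.

```bash
python3 -m crank '[[[0,0.03,0.4],0,1],[[0,0,0.4],0,1],[[0,0,0.4],0,1],[[0,0,0.3],0,1],[[0,0,0],0,1]]';python3 -m crank '[[[0,0,0],0,1],[[0,0,0],0,1],[[0,0,0],0,1]]';python3 go.py .5756 .2125 .108 99.9
```

```text
clock: 3.62
eef_pos: [0.5741, 0.2139, 0.11]
tcp_rot: [-179.8, 0.0, 99.9]
contact_force: [-1.3, 0.5, 0.0]
grip_width: 1.0
finger_force: 0.0
clock: 3.87
eef_pos: [0.5765, 0.2145, 0.1128]
tcp_rot: [179.9, -0.0, 99.9]
contact_force: [0.5, -0.3, 0.0]
grip_width: 1.001
finger_force: 0.0
[0.5765 0.2145 0.1128] [ 1.7987e+02 -3.0000e-02  9.9900e+01] [ 0.51 -0.31  0.  ] 3.87
shift [-0.047 -0.03   0.119] twist -0.0
```

```bash
python3 -m crank '[[[-0.04,-0.03,0.11],0,1],[[0,0,0],0,1],[[0,0,0],0,1],[[0,0,0],0,0.2],[[0,0,0],0,0]]';python3 go.py .5756 .2125 .108 99.9;python3 -m crank '[[[0,0,0],0,-0.3],[[0,0,0],0,-0.5],[[0,0,0],0,-0.6],[[0,0,0],0,-0.6],[[0,0,0],0,-0.6]]';python3 go.py .5756 .2125 .108 99.9
```

```text
clock: 4.28
eef_pos: [0.5746, 0.2123, 0.107]
tcp_rot: [180.0, -0.0, 99.9]
contact_force: [0.3, 0.3, 0.8]
grip_width: 0.748
finger_force: 0.0
[0.5746 0.2123 0.107 ] [ 1.800e+02 -1.000e-02  9.989e+01] [0.32 0.29 0.77] 4.28
shift [ 0.     0.025 -0.025] twist -0.0
clock: 4.7
eef_pos: [0.5746, 0.2123, 0.1069]
tcp_rot: [-180.0, -0.0, 99.9]
contact_force: [0.5, -0.3, -0.1]
grip_width: 0.197
finger_force: 0.0
[0.5746 0.2123 0.1069] [-180.     -0.     99.89] [ 0.54 -0.26 -0.13] 4.7
shift [-0.     0.026 -0.028] twist -0.0
```

```bash
python3 -m crank '[[[0,0.02,0],0,-0.6],[[0,0,0],0,-0.62],[[0,0,0],0,-0.66],[[0,0,0],0,-0.7],[[0,0,0],0,-0.75]]';python3 go.py .5756 .2125 .108 99.9;python3 -m crank '[[[0,0,0],0,-1],[[0,0,0],0,-1],[[0,0,0],0,-1],[[0,0,0],0,-1]]';python3 go.py .5756 .2125 .108 99.9
```

```text
clock: 5.12
eef_pos: [0.5751, 0.2124, 0.1069]
tcp_rot: [-180.0, 0.0, 99.9]
contact_force: [-2.1, -1.2, 1.1]
grip_width: 0.152
finger_force: 58.3
[0.5751 0.2124 0.1069] [-1.7997e+02  1.0000e-02  9.9910e+01] [-2.08 -1.19  1.12] 5.12
shift [ 0.001  0.013 -0.027] twist 0.0
clock: 5.45
eef_pos: [0.5752, 0.2124, 0.1069]
tcp_rot: [-180.0, 0.0, 99.9]
contact_force: [-1.7, -0.8, 2.5]
grip_width: 0.157
finger_force: 58.5
[0.5752 0.2124 0.1069] [-1.7998e+02  1.0000e-02  9.9900e+01] [-1.74 -0.84  2.47] 5.45
shift [ 0.001  0.011 -0.026] twist 0.0
```

```bash
cat > chk.py <<'E'
import sys;from h import *
# usage: chk fzmin fhmax ; exits 1 when the vertical force is below fzmin or the horizontal above fhmax
o=get_obs();f=o['contact_force'];R=Ro.from_euler('xyz',o['tcp_rot'],degrees=True);d=R.inv().apply(o['eef_pos']-[.5752,.2124,.1069])*1e3;g=R.inv().apply(f)
print("t %.2f lift %.1f dx %.1f dy %.1f"%(o['clock'],-d[2],d[0],d[1]),"ftool",g.round(1),"tq",o['torque'].round(2),"rot",o['tcp_rot'].round(2),flush=True)
sys.exit(int(f[2]<float(sys.argv[1]) or np.hypot(*f[:2])>float(sys.argv[2])))
E
C="python3 chk.py -7 6"
python3 -m crank '[[[0,0,-0.05],0,-1],[[0,0,0],0,-1],[[0,0,0],0,-1]]' >/dev/null; $C && python3 -m crank '[[[0,0,-0.05],0,-1],[[0,0,0],0,-1],[[0,0,0],0,-1]]' >/dev/null; $C && python3 -m crank '[[[0,0,-0.05],0,-1],[[0,0,0],0,-1],[[0,0,0],0,-1]]' >/dev/null; $C && python3 -m crank '[[[0,0,-0.05],0,-1],[[0,0,0],0,-1],[[0,0,0],0,-1]]' >/dev/null; $C && python3 -m crank '[[[0,0,-0.05],0,-1],[[0,0,0],0,-1],[[0,0,0],0,-1],[[0,0,0],0,-1]]' >/dev/null; $C
```

```text
t 5.70 lift 1.7 dx 0.0 dy 0.1 ftool [1.  0.7 1.4] tq [0.   0.07 0.01] rot [-1.7999e+02 -1.0000e-02  9.9890e+01]
t 5.95 lift 4.0 dx 0.0 dy 0.2 ftool [0.7 0.  2.4] tq [0.03 0.09 0.02] rot [-180.     -0.     99.89]
t 6.20 lift 6.2 dx 0.0 dy 0.3 ftool [ 0.3 -0.7  2.1] tq [-0.01  0.04  0.07] rot [ 1.7998e+02 -1.0000e-02  9.9890e+01]
t 6.45 lift 8.2 dx 0.0 dy 0.3 ftool [0.  0.5 2.7] tq [ 0.03  0.05 -0.02] rot [ 1.7998e+02 -1.0000e-02  9.9890e+01]
t 6.78 lift 10.2 dx 0.1 dy 0.3 ftool [ 1.4 -0.4  1.9] tq [ 0.03  0.05 -0.02] rot [ 1.7998e+02 -1.0000e-02  9.9890e+01]
```

```bash
C="python3 chk.py -3.7 6"
python3 -m crank '[[[0,0,-0.05],0,-1],[[0,0,-0.05],0,-1],[[0,0,-0.05],0,-1],[[0,0,-0.05],0,-1],[[0,0,0],0,-1]]' >/dev/null; $C && python3 -m crank '[[[0,0,-0.05],0,-1],[[0,0,0],0,-1],[[0,0,0],0,-1]]' >/dev/null && $C && python3 -m crank '[[[0,0,-0.05],0,-1],[[0,0,0],0,-1],[[0,0,0],0,-1]]' >/dev/null && $C && python3 -m crank '[[[0,0,-0.05],0,-1],[[0,0,0],0,-1],[[0,0,0],0,-1]]' >/dev/null && $C && python3 -m crank '[[[0,0,-0.05],0,-1],[[0,0,0],0,-1],[[0,0,0],0,-1]]' >/dev/null && $C && python3 -m crank '[[[0,0,-0.05],0,-1],[[0,0,0],0,-1],[[0,0,0],0,-1]]' >/dev/null && $C && python3 -m crank '[[[0,0,-0.05],0,-1],[[0,0,0],0,-1],[[0,0,0],0,-1]]' >/dev/null && $C && python3 -m crank '[[[0,0,-0.05],0,-1],[[0,0,0],0,-1],[[0,0,0],0,-1]]' >/dev/null && $C && python3 -m crank '[[[0,0,-0.05],0,-1],[[0,0,0],0,-1],[[0,0,0],0,-1]]' >/dev/null && $C
```

```text
t 7.20 lift 18.6 dx 0.1 dy 0.5 ftool [-0.5 -0.6  0.9] tq [-0.03  0.01  0.02] rot [ 1.7996e+02 -1.0000e-02  9.9900e+01]
t 7.45 lift 20.2 dx 0.0 dy 0.3 ftool [ 0.8 -0.5  1. ] tq [-0.01  0.07  0.  ] rot [ 1.7998e+02 -1.0000e-02  9.9890e+01]
t 7.70 lift 22.1 dx 0.0 dy 0.2 ftool [ 0.9 -0.5  1.5] tq [0.03 0.07 0.03] rot [179.99  -0.    99.89]
t 7.95 lift 24.2 dx 0.0 dy 0.2 ftool [ 0.9 -0.   2.5] tq [-0.07  0.03  0.01] rot [179.99  -0.    99.89]
t 8.20 lift 25.6 dx -0.2 dy -0.1 ftool [-0.1  1.2  5.2] tq [-0.19 -0.06  0.03] rot [-1.7996e+02  2.0000e-02  9.9890e+01]
```

```bash
C="python3 chk.py -8.5 7"
python3 -m crank '[[[0,0,-0.05],0,-1],[[0,0,0],0,-1],[[0,0,0],0,-1]]' >/dev/null; $C && python3 -m crank '[[[0,0,-0.05],0,-1],[[0,0,0],0,-1],[[0,0,0],0,-1]]' >/dev/null; $C &&  python3 -m crank '[[[0,0,-0.015],0,-1],[[0,0,0],0,-1],[[0,0,0],0,-1],[[0,0,0],0,-1]]' >/dev/null; $C
```

```text
t 8.45 lift 27.8 dx -0.2 dy -0.1 ftool [-0.2 -0.   5.5] tq [-0.31 -0.11 -0.05] rot [-1.7997e+02  2.0000e-02  9.9890e+01]
t 8.70 lift 29.8 dx -0.3 dy -0.1 ftool [-1.3  0.1  6.9] tq [-0.41 -0.08  0.  ] rot [-1.7997e+02  2.0000e-02  9.9890e+01]
t 9.03 lift 30.4 dx -0.2 dy -0.0 ftool [-0.4  0.4  6.7] tq [-0.55 -0.07  0.03] rot [-1.7998e+02  1.0000e-02  9.9890e+01]
```

```bash
C="python3 chk.py -9 5"
python3 -m crank '[[[0,0,-0.02],0,-1],[[0,0,0],0,-1],[[0,0,0],0,-1],[[0,0,0],0,-1]]' >/dev/null; $C && python3 -m crank '[[[-0.04,0,0],0,-1],[[0,0,0],0,-1],[[0,0,0],0,-1]]' >/dev/null; $C &&  python3 -m crank '[[[-0.03,0,0],0,-1],[[0,0,0],0,-1],[[0,0,0],0,-1]]' >/dev/null; $C &&  python3 -m crank '[[[-0.04,0,0],0,-1],[[0,0,0],0,-1],[[0,0,0],0,-1]]' >/dev/null; $C
```

```text
t 9.37 lift 31.3 dx -0.2 dy 0.0 ftool [-1.7 -1.   8.5] tq [-0.59 -0.01  0.06] rot [-1.7998e+02  1.0000e-02  9.9890e+01]
t 9.62 lift 31.5 dx -0.7 dy 0.1 ftool [ 2.3 -1.   7.5] tq [-0.06 -0.07  0.01] rot [ 1.7999e+02 -5.0000e-02  9.9930e+01]
t 9.87 lift 31.5 dx -2.1 dy 0.1 ftool [ 3.2 -0.1  7.2] tq [ 0.06  0.06 -0.01] rot [ 1.7999e+02 -4.0000e-02  9.9920e+01]
t 10.12 lift 31.4 dx -4.6 dy 0.2 ftool [ 2.5 -0.5  6.9] tq [-0.    0.06  0.01] rot [-180.      0.     99.88]
```

```bash
C="python3 chk.py -9 5.5"
python3 -m crank '[[[-0.05,0,0],0,-1],[[-0.05,0,0],0,-1],[[0,0,0],0,-1]]' >/dev/null; $C && python3 -m crank '[[[-0.05,0,0],0,-1],[[-0.05,0,0],0,-1],[[0,0,0],0,-1]]' >/dev/null; $C &&  python3 -m crank '[[[-0.05,0,0],0,-1],[[-0.05,0,0],0,-1],[[0,0,0],0,-1]]' >/dev/null; $C &&  python3 -m crank '[[[-0.05,0,0],0,-1],[[-0.05,0,0],0,-1],[[-0.05,0,0],0,-1],[[-0.05,0,0],0,-1],[[0,0,0],0,-1]]' >/dev/null; $C && python3 -m crank '[[[-0.1,0,0],0,-1],[[-0.2,0,0],0,-1],[[-0.3,0,0],0,-1],[[-0.4,0,0],0,-1],[[-0.4,0,0],0,-1]]' >/dev/null;$C; python3 -m crank '[[[-0.4,0,0],0,-1],[[-0.3,0,0],0,-1],[[-0.2,0,0],0,-1],[[0,0,0],0,-1],[[0,0,0],0,-1]]' >/dev/null;$C;python3 go.py .56 -.13 .15 99.9
```

```text
t 10.37 lift 31.4 dx -9.2 dy 0.2 ftool [ 2.7 -0.4  7.9] tq [-0.02 -0.01 -0.02] rot [-1.800e+02  3.000e-02  9.985e+01]
t 10.62 lift 31.4 dx -13.2 dy 0.2 ftool [ 3.1 -0.6  7.4] tq [ 0.01  0.06 -0.04] rot [-1.800e+02  2.000e-02  9.985e+01]
t 10.87 lift 31.3 dx -18.3 dy 0.2 ftool [-2.3  0.2  7.4] tq [-0.6  -0.09 -0.  ] rot [-1.7999e+02  1.0000e-01  9.9820e+01]
t 11.28 lift 31.9 dx -25.1 dy 0.7 ftool [0.5 0.3 1.7] tq [-0.07 -0.04  0.04] rot [1.7994e+02 1.0000e-02 9.9840e+01]
t 11.70 lift 31.3 dx -82.0 dy 0.0 ftool [0.5 1.  1.6] tq [-0.04 -0.04 -0.  ] rot [-1.7999e+02  3.0000e-02  9.9900e+01]
t 12.12 lift 31.4 dx -116.8 dy 0.3 ftool [-0.1  0.6  3. ] tq [-0.01  0.02  0.04] rot [-1.800e+02 -2.000e-02  9.982e+01]
[0.5954 0.0974 0.1383] [-1.800e+02 -2.000e-02  9.982e+01] [ 0.6   0.03 -2.99] 12.12
shift [-5.45  -1.842 -0.295] twist -0.02
```

The basket is clear of the hook. I'll raise it a little and carry it over the platform.

```bash
python3 -m crank '[[[-0.2,0,-0.3],0,-1],[[-0.4,0,-0.3],0,-1],[[-0.6,-0.1,-0.1],0,-1],[[-0.6,-0.2,0],0,-1],[[-0.6,-0.2,0],0,-1]]' >/dev/null;python3 -m crank '[[[-0.6,-0.2,0],0,-1],[[-0.6,-0.2,0],0,-1],[[-0.6,-0.2,0],0,-1],[[-0.6,-0.2,0],0,-1],[[-0.5,-0.2,0],0,-1]]' >/dev/null;python3 -m crank '[[[-0.4,-0.2,0],0,-1],[[-0.3,-0.2,0],0,-1],[[-0.2,0,0],0,-1],[[0,0,0],0,-1],[[0,0,0],0,-1]]' ; python3 go.py .559 -.168 .131 100.7
python3 - <<'E'
from h import *
a=get_image("scene")[80:280,180:380]
cv2.imwrite("pics/s2.png",np.clip(cv2.resize(a,None,fx=3,fy=3,interpolation=2)*1.5,0,255).astype(np.uint8))
E
```

```text
clock: 13.37
eef_pos: [0.5639, -0.1588, 0.1669]
tcp_rot: [179.9, -0.0, 99.9]
contact_force: [0.2, 0.7, -2.5]
grip_width: 0.151
finger_force: 59.1
[ 0.5639 -0.1588  0.1669] [ 1.7993e+02 -2.0000e-02  9.9920e+01] [ 0.23  0.72 -2.48] 13.37
shift [-0.205 -0.163  0.897] twist -0.19
```

View pics/s2.png

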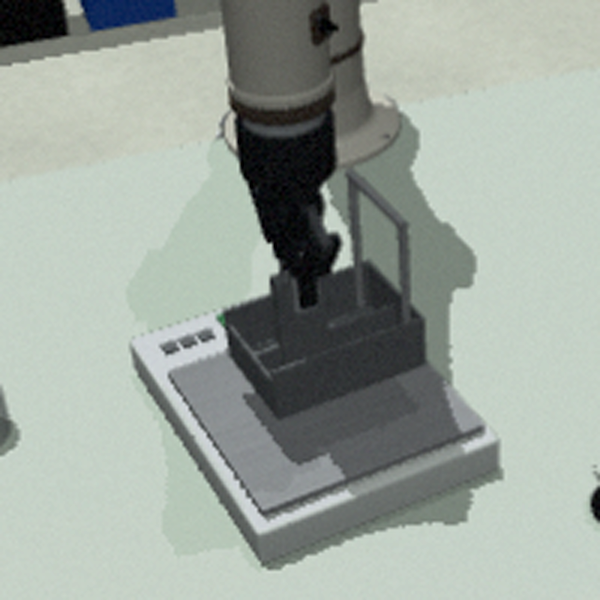

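The basket hangs level over the platform. The visible platform corners are at crop (168,370), (265,512) and (487,430). I'll cross-check the centre with them and then lower.

```bash
python3 - <<'E'
from h import *
S=camera_model("scene");a,b=[onz(S,180+u/3-.3,80+v/3-.3,.055) for u,v in((168,370),(487,430))];print((a+b)/2,np.linalg.norm(a-b))
E
python3 -m crank '[[[-0.2,-0.12,0.2],-0.19,-1],[[0,0,0.3],0,-1],[[0,0,0.2],0,-1],[[0,0,0.1],0,-1],[[0,0,0],0,-1]]' >/dev/null;python3 -m crank '[[[0,0,0.05],0,-1],[[0,0,0],0,-1],[[0,0,0],0,-1]]';python3 go.py .559 -.168 .123 100.7
```

```text
[ 0.56026886 -0.14346086  0.055     ] 0.29849158267835585
clock: 14.08
eef_pos: [0.5601, -0.1682, 0.1325]
tcp_rot: [180.0, 0.0, 100.7]
contact_force: [0.2, 0.1, -3.5]
grip_width: 0.152
finger_force: 59.1
[ 0.5601 -0.1682  0.1325] [1.7997e+02 1.0000e-02 1.0066e+02] [ 0.24  0.11 -3.45] 14.08
shift [ 0.009 -0.026  0.239] twist -0.01
```

```bash
cat > dn.py <<'E'
import sys;from h import *
o=get_obs();f=o['contact_force'];print("%.2f z %.4f"%(o['clock'],o['eef_pos'][2]),f.round(1),o['torque'].round(2),flush=True);sys.exit(int(f[2]>float(sys.argv[1])))
E
C="python3 dn.py -0.6"
python3 -m crank '[[[0.05,0,0.05],0,-1],[[0,0,0.05],0,-1],[[0,0,0.05],0,-1],[[0,0,0],0,-1],[[0,0,0],0,-1]]'>/dev/null; $C && python3 -m crank '[[[0,0,0.025],0,-1],[[0,0,0],0,-1],[[0,0,0],0,-1]]'>/dev/null && $C && python3 -m crank '[[[0,0,0.025],0,-1],[[0,0,0],0,-1],[[0,0,0],0,-1]]'>/dev/null && $C && python3 -m crank '[[[0,0,0.025],0,-1],[[0,0,0],0,-1],[[0,0,0],0,-1]]'>/dev/null && $C && python3 -m crank '[[[0,0,0.025],0,-1],[[0,0,0],0,-1],[[0,0,0],0,-1]]'>/dev/null && $C && python3 -m crank '[[[0,0,0.025],0,-1],[[0,0,0],0,-1],[[0,0,0],0,-1]]'>/dev/null && $C && python3 -m crank '[[[0,0,0.025],0,-1],[[0,0,0],0,-1],[[0,0,0],0,-1]]'>/dev/null && $C
```

```text
14.50 z 0.1261 [-0.3 -0.7 -2.5] [-0.05  0.03 -0.02]
14.75 z 0.1252 [ 0.3  0.3 -3.1] [-0.04  0.02 -0.  ]
15.00 z 0.1246 [-1.3  0.5 -0.2] [-0.04  0.12 -0.05]
```

```bash
python3 -m crank '[[[0,0,0.01],0,-1],[[0,0,0],0,-1],[[0,0,0],0,-1]]'>/dev/null; python3 dn.py 9; python3 -m crank '[[[0,0,0],0,-1],[[0,0,0],0,-1],[[0,0,0],0,-1]]'>/dev/null; python3 dn.py 9
```

```text
15.25 z 0.1241 [-1.3 -0.1  1.8] [ 0.03  0.2  -0.03]
15.50 z 0.1240 [-0.8  0.7  1.9] [ 0.01  0.16 -0.02]
```

```bash
python3 -m crank '[[[0,0,-0.015],0,-1],[[0,0,0],0,-1],[[0,0,0],0,-1]]'>/dev/null; python3 dn.py 9; python3 -m crank '[[[0,0,0],0,-0.6],[[0,0,0],0,-0.4],[[0,0,0],0,0],[[0,0,0],0,0.1],[[0,0,0],0,0.1]]'; python3 dn.py 9
```

```text
15.75 z 0.1245 [-0.5  0.8  0.4] [0.01 0.03 0.01]
clock: 16.17
eef_pos: [0.5594, -0.1665, 0.1244]
tcp_rot: [-180.0, 0.0, 100.6]
contact_force: [-0.6, 1.0, 0.1]
grip_width: 0.55
finger_force: 0.0
16.17 z 0.1244 [-0.6  1.   0.1] [-0.03  0.   -0.04]
```

```bash
python3 -m crank '[[[0,0,-0.1],0,0.1],[[0,0,-0.2],0,0.1],[[0,0,-0.4],0,0.1],[[0,0,-0.6],0,0.1],[[0,0,-0.8],0,0.1]]'>/dev/null;python3 -m crank '[[[0,0,-0.8],0,0.1],[[0,0,-0.6],0,0.1],[[0,0,-0.3],0,0.1],[[0,0,0],0,0.1],[[0,0,0],0,0.1]]'
python3 - <<'E'
from h import *
a=get_image("scene")[80:280,150:450]
cv2.imwrite("pics/s3.png",np.clip(cv2.resize(a,None,fx=2.6,fy=2.6,interpolation=2)*1.5,0,255).astype(np.uint8))
E
```

```text
clock: 17.0
eef_pos: [0.5594, -0.1663, 0.2767]
tcp_rot: [180.0, 0.0, 100.7]
contact_force: [0.4, -0.0, -0.2]
grip_width: 0.552
finger_force: 0.0
```

View pics/s3.png

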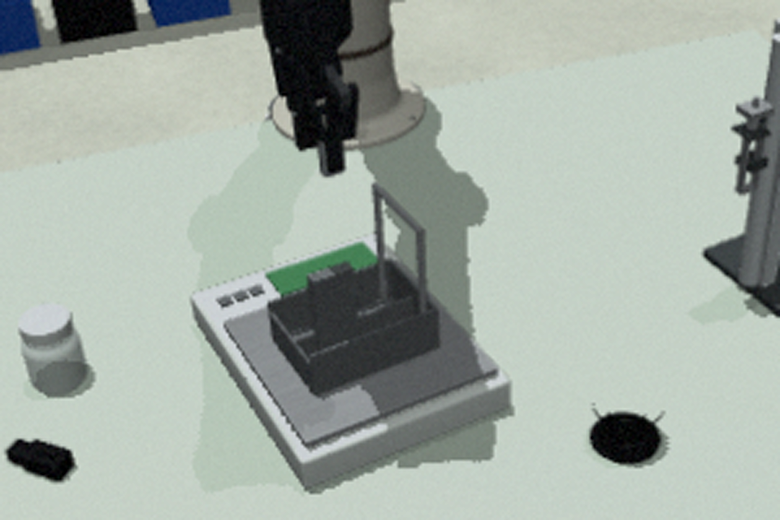

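The basket stands upright and released, with its near bottom corners at crop (320,395) and (438,347). I'll check that it is centred.

```bash
python3 - <<'E'
from h import *
S=camera_model("scene");f=lambda u,v,z:onz(S,150+u/2.6-.3,80+v/2.6-.3,z)
print([f(u,v,.055).round(4) for u,v in((225,320),(307,443),(500,372))],"plat")
print([f(u,v,.055).round(4) for u,v in((320,395),(438,347))],"basket near bottom")
a=(f(378,186,.202)+f(424,232,.202))/2;c,s=np.cos(np.radians(100.7)),np.sin(np.radians(100.7));print("from bail",a-.056*np.array([c,s,0]))
T=camera_model("top");a=get_image("top")[170:300,280:405];cv2.imwrite("pics/t1.png",np.clip(cv2.resize(a,None,fx=4.6,fy=4.6,interpolation=2)*1.4,0,255).astype(np.uint8))
E
```

```text
[array([ 0.4706, -0.2616,  0.055 ]), array([ 0.6784, -0.2273,  0.055 ]), array([ 0.6485, -0.0235,  0.055 ])] plat
[array([ 0.6183, -0.1986,  0.055 ]), array([ 0.5907, -0.068 ,  0.055 ])] basket near bottom
from bail [ 0.55966184 -0.14314528  0.202     ]
```

View pics/t1.png

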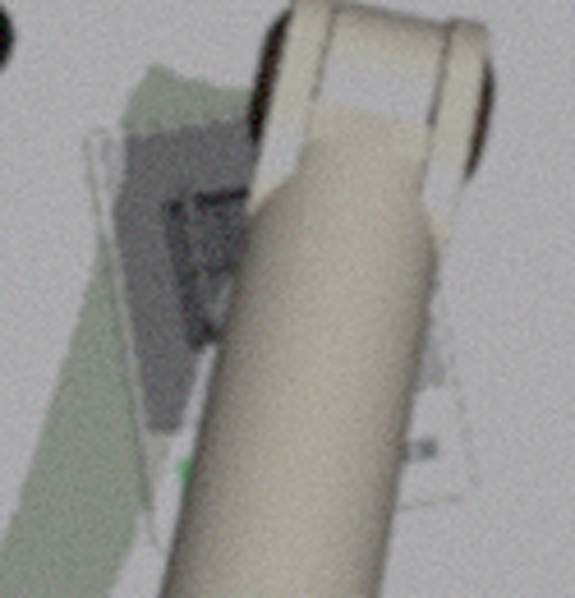

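The arm hides part of the top view, but the scene measurement puts the basket within about 5 mm of the platform centre. Handing in.

```bash
python3 -c "from plant import hand_in;print(hand_in())"
```

```text
the job is handed in; nothing more can be done
None
```

The basket was lifted off its hook, drawn straight out, and set upright on the scale's platform about 5 mm from centre by camera measurement; it was released and the job handed in about 17 s into the 48 s limit.

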